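# Swing the rule round the pivot pin to the red mark

## Robot

A 6-joint arm with a two-finger parallel gripper is mounted at the origin on a cart in front of the work surface, level with it; the furniture and walls round the work are solid. World frame = base frame: x ahead of the robot, y to its left, z up, the work surface at z = 0. Lengths are in m, angles in rad, forces in N, time in s.
With the tool pointing down it reaches from about 0.375 to 0.925 m from the base axis. Payload 5.7 kg.
Tool frame: the origin (TCP) lies between the finger pads; the fingertips stand 14 mm ahead of it and the grasp point (between the pads) lies 5 mm behind it (arm.tip_extent is the distance from the TCP to the fingertips, in m); z points along the fingers, y is the line along which they close (so a half turn about z gives the same grasp; the last joint's range is limited). The gripper opens to 88 mm and grips with 3 to 60 N. Pads are 20 mm wide; open, the fingers measure 115 mm over their backs; the gripper's body (75 mm by 178 mm) begins 61 mm behind the grasp point.
Start: joints at [-1.427, 0.359, 1.51, -0, 1.272, -0.115], TCP at [0.154, -0.58, 0.237] pointing down, gripper open.
Joint ranges: [-2.97, 2.97], [-1.01, 2.36], [0.21, 2.38], [-0.96, 4.11], [0.2, 2.71], [-2.98, 2.98]. Speed limits (rad/s): [2.39, 2.39, 3.14, 3.14, 3.14, 3.14].

## Interface

Orientations are given as a unit quaternion [x, y, z, w].
In Python, from station import arm gives the robot as it stands.
- The arm moves only by the tool play_rows, never from a script. Its arguments are lists of equal length, an entry for each row: "xyz": the shift along the tool's x, y, z in mm, a list of three; "turn": the turn, a rotation vector about the tool's x, y, z in degrees, a list of three; "fingers": the opening, from 0 (shut) to 1 (fully open). A call has 1 to 12 rows; each row is the pose to reach, as a shift and turn from the pose commanded when the call began, along the tool's axes at that moment; what a row does not reach only later rows make up. A row lasts 1/12 s, in which the tool goes at most 41.7 mm and 7.16 degrees, less where a joint would pass 70% of its speed; a pose out of reach is approached as far as the arm can. A call with a gripper value outside its range is refused whole. The fingers move at their own pace and stop on an object; "grip_force" is the grip in N (left out, the last holds). Time passes only in rows, so rows that repeat a pose let the fingers close. It gives the time, the measured TCP pose, the force, the opening and the grip force at its end, in the units of the state.
- arm.get_state(): the state, without advancing time (a new reading comes with each control period).
- arm.camera(name): name is "side" or "top" or "wrist"; returns a dict with "img" (384x512x3 uint8, red, green, blue), "depth" (384x512 float32, m along the optical axis (not along the pixel's ray), 0 where there is no reading), "fov_y" (degrees; the focal length in pixels is half the picture's height over the tangent of half this angle, whatever the lens; pixels are square), "cx", "cy" (the principal point, pixels), "R" (3x3) and "t" (3): a world point X has camera coordinates R X + t. Camera axes: x right, y down, z forward; pixel columns grow to the right and rows downward; lengths in m; the calibration is good to about 2 mm. A picture is of the moment at which its call begins.
- arm.sign_off(): hands the job in; it is judged then, once.
The state is a dict: "clock": time; "q": joint angles; "dq": joint speeds; "effort": joint torques, N m; "ee_pos": TCP position; "orientation": TCP orientation; "contact_force": force on the tool from outside, world axes, zero at the start; "ft_torque": the same for the moment, N m; "width": finger opening in m; "grip_force": force on a finger pad.
Only numpy, scipy, OpenCV 4.12 (cv2) and the standard library are available. Lean on these libraries where they do the work, as an engineer would, in place of code of your own. Each camera call takes 0.05 s, during which the arm holds its last target. There are 200 camera calls.

## Task

On the dark wooden layout board, push the yellow folding rule against the brass pivot pin so that it swings round the pin, flat on the board, until it lies over the red painted mark, for marking a roof slope. Do not lift the rule or let it come away from the pin; leave it lying on the red mark, still beside the pin at about its middle.

Things in the scene. Friction and masses are not known exactly. Their poses are not given: they have to be found in the camera images.
- folding_rule: yellow folding rule, closed, a straight loose bar 200 mm long (its y axis), 16 mm wide (x axis) and 21 mm high, about 0.12 kg; origin at the middle of its underside, z up. It lies on the dark wooden layout board (170 x 215 x 12 mm, fixed to the bench, top at z = 12 mm), at first with the pin 3 to 6 mm from the middle of one long side: the side away from the robot.
- pivot_pin: brass pin standing upright on the layout board, fixed: 12 mm diameter, 35 mm high above the board; origin on its axis at the board's top, z = 12 mm.
- red_mark: flat red painted disc, 20 mm diameter, on the board's top, about 60 to 91 mm from the pin, towards the rule's end on the robot's right. Origin at its centre. It may lie on either side of the rule, so the rule must turn about 18 to 39 degrees one way or the other. A blue disc of the same size on the other side of the rule is not the target. Nothing stands up from it.

How it is judged:
On the way:
1. the rule is pressed against the brass pin (contact force between folding_rule and pivot_pin above 0.05 N), for 0.1 s.
At the end, for the whole second after the job is handed in: the rule lies at rest flat on the board, its long centre line within 14 mm of the red mark's centre and not more than 110 mm along it from its middle, its side within about 10 mm of the pin, and the pin within 65 mm of the rule's middle along its length (x of red_mark in the frame of folding_rule between -0.014 and 0.014 m and y of red_mark in the frame of folding_rule between -0.11 and 0.11 m and x of pivot_pin in the frame of folding_rule between -0.024 and 0.024 m and y of pivot_pin in the frame of folding_rule between -0.065 and 0.065 m and height (world z) of folding_rule below 0.02 m and angle between folding_rule's own z axis and vertical below 0.1 rad and linear speed of folding_rule below 0.01 m/s); the robot touches nothing.
It fails at once if the rule is lifted more than 15 mm off the board (height (world z) of folding_rule above 0.027 m).
It fails at once if the rule comes more than about 25 mm away from the pin (x of pivot_pin in the frame of folding_rule above 0.039 m or x of pivot_pin in the frame of folding_rule below -0.039 m).
It also fails if it takes over 29 s, if anything falls off the work surface, if the arm or the gripper's body presses on something with over 40 N, if the wrist force passes 120 N, or if a joint passes its speed limit or range.

## Working session

There is one attempt and no reset: what is moved stays moved. The work goes in short steps, Python scripts to look and compute and a tool call to move; the robot and the scene stay as the last step left them, time stands still between calls to the robot, and variables do not carry over. Pictures are saved under pics/ and viewed, at most 10 in all, crops included, and the job is handed in when it is done.

Besides the shell and the picture viewer there is one more tool, called after "Call:" as name(argument=value, ...) on one line, values as JSON. play_rows: Moves the arm, as the interface text tells. Its arguments: {"type":"object","properties":{"xyz":{"type":"array"},"turn":{"type":"array"},"fingers":{"type":"array"},"grip_force":{"type":"number"}},"required":["xyz","turn","fingers"]}

```bash
mkdir -p pics; cat > h.py <<'E'
import numpy as np,cv2
from station import arm
def cast(c,uv,z):
    f=c["img"].shape[0]/2/np.tan(np.radians(c["fov_y"])/2)
    uv=np.atleast_2d(uv).astype(float)
    d=np.c_[(uv[:,0]-c["cx"])/f,(uv[:,1]-c["cy"])/f,np.ones(len(uv))]@c["R"]
    o=-c["R"].T@c["t"]
    return o+d*((z-o[2])/d[:,2])[:,None]
def blobs(c):
    hsv=cv2.cvtColor(c["img"],cv2.COLOR_RGB2HSV)
    R={'yellow':((20,120,90),(35,255,255)),'red':((0,150,80),(6,255,255)),'blue':((95,120,60),(130,255,255)),'brass':((12,60,90),(22,255,255))}
    for n,(a,b) in R.items():
        m=cv2.inRange(hsv,a,b)
        k,l,s,ce=cv2.connectedComponentsWithStats(m)
        for i in range(1,k):
            if s[i,4]>25:
                pts=np.argwhere(l==i)[:,::-1].astype(np.float32)
                r=cv2.minAreaRect(pts)
                z={'yellow':.033,'brass':.047}.get(n,.012)
                print(n,s[i,4],ce[i].round(1),'rect',np.round(r[0],1),np.round(r[1],1),'c',cast(c,ce[i],z).round(4)[0],'box',cast(c,cv2.boxPoints(r),z)[:,:2].round(4).tolist())
E
python3 - <<'E'
from h import *
c=arm.camera("top");blobs(c)
s=arm.camera("side")
cv2.imwrite("pics/a.png",np.vstack([c["img"],s["img"]])[:,:,::-1][:, :].copy() if 0 else cv2.resize(np.hstack([c["img"],s["img"]])[:,:,::-1],(800,300)))
print(arm.get_state())
E
```

```text
yellow 971 [244.8 194. ] rect [244.9 194. ] [  9.8 110.1] c [0.5073 0.3302 0.033 ] box [[0.4812, 0.4263], [0.5503, 0.2398], [0.5336, 0.2337], [0.4646, 0.4198]]
yellow 38 [234.9 185.2] rect [235.3 185.3] [6.4 5.7] c [0.5236 0.3479 0.033 ] box [[0.5242, 0.355], [0.5313, 0.3477], [0.523, 0.3396], [0.5158, 0.3469]]
red 305 [117.2  19.9] rect [116.3  18.7] [25.5 16.3] c [0.8543 0.5767 0.012 ] box [[0.8643, 0.6078], [0.8871, 0.5855], [0.8491, 0.5494], [0.8265, 0.5716]]
red 97 [264.2 164.2] rect [264. 164.] [10. 10.] c [0.5643 0.295  0.012 ] box [[0.5744, 0.3045], [0.574, 0.2859], [0.5552, 0.2862], [0.5556, 0.3048]]
red 398 [247.8 298.8] rect [248.  298.3] [ 6.5 72.4] c [0.3193 0.3284 0.012 ] box [[0.3228, 0.3939], [0.3287, 0.263], [0.3173, 0.2625], [0.3113, 0.3933]]
blue 78 [280.5 197.7] rect [280.5 197.5] [9. 9.] c [0.5013 0.2659 0.012 ] box [[0.5102, 0.274], [0.5099, 0.2574], [0.4932, 0.2578], [0.4935, 0.2743]]
brass 12206 [410.2  30.6] rect [411.5  31.5] [ 63. 199.] c [0.7991 0.0242 0.047 ] box [[0.8637, 0.2008], [0.8515, -0.16], [0.733, -0.1517], [0.7432, 0.204]]
brass 7068 [217.5  57.
[... 8113 characters left out ...]
, 'q': array([-1.42710752e+00,  3.59425268e-01,  1.51130069e+00, -4.26593574e-05,
        1.27250395e+00, -1.15085961e-01]), 'dq': array([ 6.22418585e-04, -5.91857119e-04, -3.14956885e-04, -4.26645821e-05,
       -2.07739678e-03, -1.70517390e-03]), 'effort': array([-2.48627712e-04, -5.16356921e+01, -2.71406525e+01,  6.76345127e-02,
        2.76563811e-02, -2.31202449e-05]), 'ee_pos': array([ 0.15343875, -0.57943744,  0.23590717]), 'orientation': array([ 9.91639980e-01,  1.29032862e-01, -3.20877059e-05, -8.18254663e-04]), 'contact_force': array([ 0.99272278, -0.04815251, -0.14398418]), 'ft_torque': array([ 0.02659075, -0.04733591, -0.0207855 ]), 'grip_force': 0.0, 'width': 0.0877721274899458}
```

View pics/a.png

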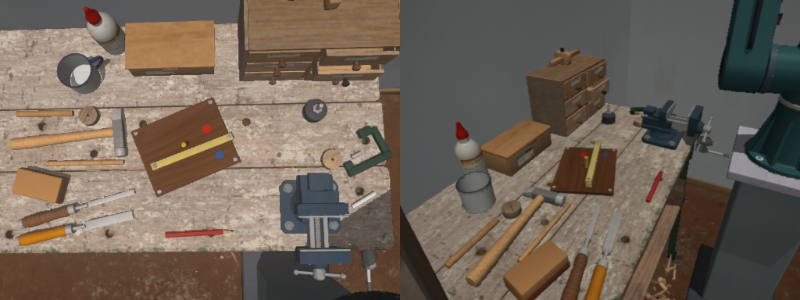

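The top view shows the rule from about (194,212) to (297,176) in full-size pixels, the pin at (235,185) on its far side, red at (264,164) on that same side, and blue at (280,198). So the right end must swing away from the robot by about 29°. Next I check the obstacle heights along the way.

```bash
cat >> h.py <<'E'
def shift(p,yaw,p0=None,yaw0=None):
    from scipy.spatial.transform import Rotation as Ro
    s=arm.get_state();R=Ro.from_quat(s["orientation"]).as_matrix()
    y0=np.degrees(np.arctan2(R[1,0],R[0,0]))
    return (R.T@(np.array(p)-s["ee_pos"])*1e3).round(1),'turnz',round(-(yaw-y0),1)
E
python3 - <<'E'
from h import *
c=arm.camera("top")
f=192/np.tan(np.radians(c["fov_y"])/2)
v,u=np.mgrid[:384,:512];d=c["depth"]
P=np.stack([(u-c["cx"])/f*d,(v-c["cy"])/f*d,d],-1)-c["t"];P=P@c["R"]
P=P[d>0]
for x in np.arange(.2,.8,.05):
    print('%.2f'%x,[int(1e3*max(P[(abs(P[:,0]-x-.025)<.025)&(abs(P[:,1]-y-.025)<.025)][:,2],default=-1)) for y in np.arange(-.3,.5,.05)])
print(shift([.5,-.2,.24],15),shift([.5,.258,.24],20))
E
```

```text
0.20 [-1000, -1000, -1000, -43, -42, 279, 279, 256, 52, -1000, -1000, -1000, -1000, -1000, -1000, -1000]
0.25 [-1000, -1000, -1000, 2, 2, 3, 124, 124, 123, 4, 3, 3, 3, 4, 3, 3]
0.30 [-1000, -1000, -1000, 4, 4, 16, 83, 84, 25, 4, 8, 12, 11, 12, 5, 11]
0.35 [-1000, -1000, -1000, 3, 12, 16, 123, 124, 124, 4, 4, 3, 3, 4, 4, 14]
0.40 [-1000, -1000, -1000, 4, 13, 18, 102, 103, 25, 3, 4, 4, 15, 16, 15, 15]
0.45 [-1000, -1000, -1000, 19, 20, 23, 101, 100, 3, 4, 15, 17, 34, 36, 36, 13]
0.50 [-1000, -1000, -1000, 19, 21, 23, 22, 4, 4, 4, 35, 35, 48, 46, 15, 29]
0.55 [-1000, -1000, -1000, 18, 21, 4, 75, 40, 4, 5, 12, 16, 17, 15, 16, 27]
0.60 [-1000, -1000, -1000, 4, 4, 105, 75, 43, 4, 4, 3, 16, 15, 13, 3, 17]
0.65 [-1000, -1000, -1000, 5, 208, 207, 208, 208, 207, 207, 208, 75, 73, 74, 74, 74]
0.70 [-1000, -1000, -1000, -1000, 208, 208, 208, 238, 208, 208, 208, 75, 75, 76, 75, 75]
0.75 [-1000, -1000, -1000, -1000, 207, 207, 242, 245, 220, 208, 207, 75, 76, 75, 75, 118]
0.80 [-1000, -1000, -1000, -1000, -1000, -1000, -1000, -1000, -1000, -1000, 165, 77, 82, 85, 87, 110]
(array([ 432.1, -278.2,   -3.5]), 'turnz', np.float64(-0.2)) (array([ 549.3, -720.9,   -2.9]), 'turnz', np.float64(-5.2))
```

Call:
play_rows(xyz=[[40, -26, 0], [79, -51, 0], [118, -76, 0], [157, -101, 0], [196, -127, 0], [235, -152, 0], [274, -177, 0], [313, -202, 0], [352, -227, 0], [391, -253, 0], [430, -278, 0], [430, -278, 0]], turn=[[0, 0, 0], [0, 0, 0], [0, 0, 0], [0, 0, 0], [0, 0, 0], [0, 0, 0], [0, 0, 0], [0, 0, 0], [0, 0, 0], [0, 0, 0], [0, 0, 0], [0, 0, 0]], fingers=[0, 0, 0, 0, 0, 0, 0, 0, 0, 0, 0, 0], grip_force=10)

```text
clock: 1.15
ee_pos: [0.4909, -0.2082, 0.2366]
orientation: [0.992, 0.129, -0.0, -0.0]
contact_force: [1.1, -1.3, -0.1]
width: 0.0112
grip_force: 0.0
```

Call:
play_rows(xyz=[[10, -37, 0], [20, -75, 0], [30, -112, 0], [40, -150, 0], [50, -187, 0], [60, -224, 0], [70, -262, 0], [80, -300, 0], [90, -337, 0], [100, -374, 0], [115, -430, 0], [118, -441, 0]], turn=[[0, 0, 0], [0, 0, 0], [0, 0, 0], [0, 0, 0], [0, 0, 0], [0, 0, 0], [0, 0, -5], [0, 0, -5], [0, 0, -5], [0, 0, -5], [0, 0, -5], [0, 0, -5]], fingers=[0, 0, 0, 0, 0, 0, 0, 0, 0, 0, 0, 0])

```text
clock: 2.15
ee_pos: [0.4906, 0.2497, 0.2366]
orientation: [0.985, 0.173, 0.0, -0.001]
contact_force: [0.4, -0.3, -0.5]
width: 0.0005
grip_force: 0.0
```

```bash
sed -i "s/,'brass':((12,60,90),(22,255,255))//" h.py; python3 - <<'E'
from h import *
s=arm.get_state();print(s["clock"],s["ee_pos"],s["q"],s["width"])
c=arm.camera("wrist");blobs(c)
cv2.imwrite("pics/b.png",c["img"][:,:,::-1])
print(shift([.5,.258,.24],20.4))
E
```

```text
2.15 [0.49064638 0.2497308  0.23661638] [3.44593735e-01 2.87734940e-01 1.61806100e+00 1.16019427e-03
 1.23542070e+00 1.56771367e+00] 0.0004761511832199199
yellow 138 [175.7 116.5] rect [177. 117.] [16. 10.] c [0.5216 0.349  0.033 ] box [[0.5139, 0.354], [0.5236, 0.3568], [0.5293, 0.3412], [0.5196, 0.3383]]
yellow 26 [203.5 143. ] rect [203.5 143. ] [25.  0.] c [0.5054 0.3136 0.033 ] box [[0.5099, 0.3011], [0.5099, 0.3011], [0.5009, 0.3261], [0.5009, 0.3261]]
yellow 246 [248.7 319.3] rect [249. 318.] [64.  4.] c [0.318 0.196 0.033] box [[0.3608, 0.2133], [0.3624, 0.2088], [0.2765, 0.1781], [0.2748, 0.1829]]
yellow 248 [261.2 319.3] rect [261. 318.] [64.  4.] c [0.3233 0.1814 0.033 ] box [[0.3657, 0.1998], [0.3673, 0.1953], [0.2817, 0.1637], [0.28, 0.1685]]
yellow 3628 [249.1 377.2] rect [220. 375.] [ 16. 330.] c [0.2358 0.1662 0.033 ] box [[0.1652, 0.4079], [0.311, 0.0064], [0.288, -0.0047], [0.1399, 0.4031]]
red 308 [238.7  96.2] rect [238.8  96.1] [19.7 18.3] c [0.5633 0.2951 0.012 ] box [[0.5633, 0.3095], [0.5773, 0.2956], [0.5634, 0.2806], [0.5492, 0.2946]]
red 393 [123.3 267.1] rect [123.5 267.1] [49.9  7.9] c [0.3212 0.3639 0.012 ] box [[0.3143, 0.3941], [0.3253, 0.394], [0.3283, 0.3332], [0.3171, 0.3329]]
blue 218 [244.5 159.6] rect [244.5 160. ] [16. 15.] c [0.5002 0.2664 0.012 ] box [[0.5055, 0.2772], [0.5112, 0.2612], [0.494, 0.255], [0.4881, 0.2712]]
(array([10.1, -1.3, -3.3]), 'turnz', np.float64(-0.4))
```

View pics/b.png

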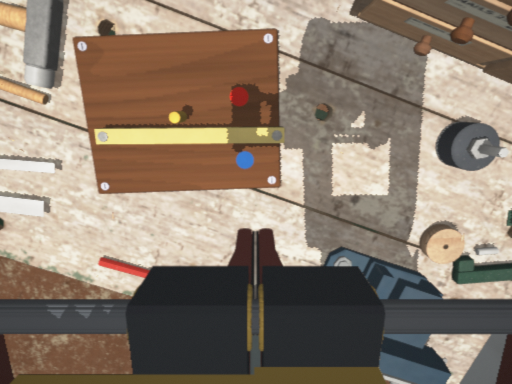

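The wrist view agrees: pin at (175,117), red at (239,96), and the rule at row 135 running (95–283). I lower the shut fingers on the robot's side of the rule, near blue.

Call:
play_rows(xyz=[[7, -1, 35], [7, -1, 70], [7, -1, 105], [7, -1, 140], [7, -1, 165], [7, -1, 185], [7, -1, 197], [7, -1, 203], [7, -1, 203], [7, -1, 203]], turn=[[0, 0, 0], [0, 0, 0], [0, 0, 0], [0, 0, 0], [0, 0, 0], [0, 0, 0], [0, 0, 0], [0, 0, 0], [0, 0, 0], [0, 0, 0]], fingers=[0, 0, 0, 0, 0, 0, 0, 0, 0, 0])

```text
clock: 3.03
ee_pos: [0.4976, 0.2496, 0.0339]
orientation: [0.985, 0.172, -0.0, -0.0]
contact_force: [-0.0, 1.1, 0.4]
width: 0.0004
grip_force: 0.0
```

```bash
python3 - <<'E'
from h import *
s=arm.get_state();print(s["clock"],s["ee_pos"],s["contact_force"])
pin=np.array([.522,.349]);L=.0585
# pusher arc: rule angle th (of n); contact centre s right of pin tangent; TCP = pin - (6+16+10)n + s*u
for a in [20.4,25,30,35,40,45,50]:
    t=np.radians(a);n=np.array([np.cos(t),np.sin(t)]);u=np.array([n[1],-n[0]])
    p=pin-.032*n+.072*u
    print(a,p.round(4),shift([*p,s["ee_pos"][2]],a))
E
```

```text
3.0333 [0.49760874 0.24964467 0.03389069] [-0.02992003  1.14615196  0.4119904 ]
20.4 [0.5171 0.2704] (array([ 25.4, -12.9,   0. ]), 'turnz', np.float64(-0.6))
25 [0.5234 0.2702] (array([ 31.3, -10.6,  -0. ]), 'turnz', np.float64(-5.2))
30 [0.5303 0.2706] (array([37.9, -8.7, -0. ]), 'turnz', np.float64(-10.2))
35 [0.5371 0.2717] (array([44.6, -7.3, -0. ]), 'turnz', np.float64(-15.2))
40 [0.5438 0.2733] (array([51.4, -6.6, -0. ]), 'turnz', np.float64(-20.2))
45 [0.5503 0.2755] (array([58.3, -6.4, -0. ]), 'turnz', np.float64(-25.2))
50 [0.5566 0.2782] (array([65.2, -6.9, -0. ]), 'turnz', np.float64(-30.2))
```

Call:
play_rows(xyz=[[0, -12, 0], [6, -12, 0], [12, -12, 0], [16, -12, 0], [20, -12, 0], [23, -12, 0], [26, -12, 0], [29, -11, 0], [32, -10, 0], [35, -9, 0], [38, -9, 0], [38, -9, 0]], turn=[[0, 0, 0], [0, 0, 0], [0, 0, 0], [0, 0, 0], [0, 0, 0], [0, 0, 0], [0, 0, -1], [0, 0, -3], [0, 0, -6], [0, 0, -8], [0, 0, -10], [0, 0, -10]], fingers=[0, 0, 0, 0, 0, 0, 0, 0, 0, 0, 0, 0])

```text
clock: 4.03
ee_pos: [0.5309, 0.2711, 0.0337]
orientation: [0.966, 0.258, 0.0, -0.0]
contact_force: [-0.2, 1.6, 0.7]
width: 0.0003
grip_force: 0.0
```

```bash
python3 - <<'E'
from h import *
c=arm.camera("top");blobs(c)
s=arm.camera("wrist")
cv2.imwrite("pics/c.png",cv2.resize(np.hstack([c["img"][120:270,140:340],s["img"][:192,50:306]])[:,:,::-1],None,fx=1,fy=1) if 0 else np.hstack([cv2.resize(c["img"][120:270,150:350],(400,300)),cv2.resize(s["img"],(400,300))])[:,:,::-1])
print(arm.get_state()["contact_force"])
E
```

```text
red 321 [117.5  20. ] rect [116.5  19. ] [26.2 16.3] c [0.854  0.5761 0.012 ] box [[0.8643, 0.6078], [0.8871, 0.5855], [0.8481, 0.5484], [0.8255, 0.5706]]
red 280 [236.4 299.3] rect [236.4 299. ] [ 6.5 49.1] c [0.3185 0.349  0.012 ] box [[0.3229, 0.3939], [0.3269, 0.3049], [0.3154, 0.3044], [0.3114, 0.3933]]
blue 60 [281.  198.7] rect [281.1 199. ] [6.5 9.8] c [0.4995 0.2649 0.012 ] box [[0.4997, 0.2757], [0.5087, 0.26], [0.4983, 0.2541], [0.4893, 0.2697]]
[-0.04331977 -0.25551093 -0.11496104]
```

View pics/c.png

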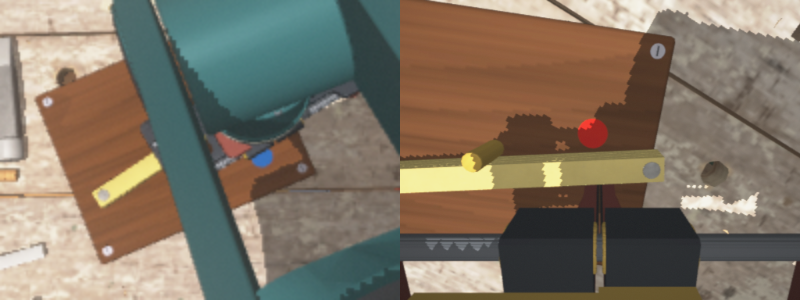

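The wrist view shows the rule against the pin (pin at about (480,157) in the picture), partly turned, with red ahead at (593,133). I keep pushing along the arc.

Call:
play_rows(xyz=[[3, 1, 0], [6, 3, 0], [9, 4, 0], [12, 4, 0], [16, 5, 0], [19, 6, 0], [21, 6, 0], [23, 6, 0], [23, 6, 0]], turn=[[0, 0, -2], [0, 0, -5], [0, 0, -7], [0, 0, -10], [0, 0, -12], [0, 0, -15], [0, 0, -17], [0, 0, -18], [0, 0, -18]], fingers=[0, 0, 0, 0, 0, 0, 0, 0, 0])

```text
clock: 4.88
ee_pos: [0.5533, 0.2774, 0.0337]
orientation: [0.914, 0.405, 0.0, -0.0]
contact_force: [0.1, -0.3, -0.6]
width: 0.0005
grip_force: 0.0
```

```bash
python3 - <<'E'
from h import *
s=arm.camera("wrist");img=s["img"]
cv2.imwrite("pics/d.png",img[:,:,::-1]);blobs(s)
E
```

```text
yellow 1181 [103.6 198.7] rect [106.1 199. ] [27.2 58. ] c [0.5212 0.3482 0.033 ] box [[0.5098, 0.3566], [0.5378, 0.3498], [0.5341, 0.338], [0.5054, 0.3446]]
yellow 256 [248.7 318.9] rect [249.  317.5] [65.  4.] c [0.5277 0.2542 0.033 ] box [[0.5405, 0.2694], [0.542, 0.268], [0.5155, 0.2391], [0.5139, 0.2405]]
yellow 261 [261.2 318.7] rect [261.  317.5] [65.  4.] c [0.5326 0.2499 0.033 ] box [[0.545, 0.2653], [0.5465, 0.2639], [0.5203, 0.2347], [0.5187, 0.2362]]
yellow 4225 [230.  377.1] rect [198.5 375. ] [ 16. 373.] c [0.4949 0.2337 0.033 ] box [[0.411, 0.3188], [0.5625, 0.1817], [0.5561, 0.1729], [0.4022, 0.3123]]
red 83 [246.4 192.5] rect [246. 192.] [ 4. 22.] c [0.5689 0.3016 0.012 ] box [[0.5654, 0.3067], [0.5741, 0.2988], [0.5726, 0.2972], [0.5639, 0.3051]]
```

View pics/d.png

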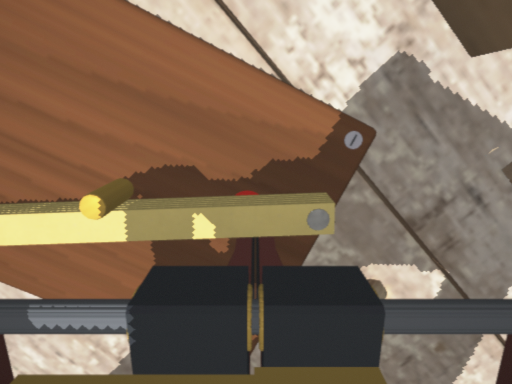

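The rule lies nearly over red: only a sliver shows at (246,192). I back off and lift clear to measure.

Call:
play_rows(xyz=[[-6, 0, 0], [-14, 0, 0], [-22, 0, 0], [-22, 0, -20], [-22, 0, -55], [-22, 0, -90], [-40, 0, -125], [-60, 0, -160], [-80, 0, -190], [-80, 0, -190], [-80, 0, -190]], turn=[[0, 0, 0], [0, 0, 0], [0, 0, 0], [0, 0, 0], [0, 0, 0], [0, 0, 0], [0, 0, 0], [0, 0, 0], [0, 0, 0], [0, 0, 0], [0, 0, 0]], fingers=[0, 0, 0, 0, 0, 0, 0, 0, 0, 0, 0])

```text
clock: 5.85
ee_pos: [0.4993, 0.2173, 0.2256]
orientation: [0.914, 0.405, 0.002, 0.0]
contact_force: [0.8, 0.3, -0.6]
width: 0.0003
grip_force: 0.0
```

```bash
python3 - <<'E'
from h import *
s=arm.camera("wrist");img=s["img"]
cv2.imwrite("pics/e.png",img[:,:,::-1]);blobs(s)
blobs(arm.camera("top"))
E
```

```text
yellow 152 [179.6  64.7] rect [181.  66.] [18.4 11.3] c [0.5211 0.3496 0.033 ] box [[0.5154, 0.3563], [0.5263, 0.3561], [0.5272, 0.3395], [0.5162, 0.3396]]
yellow 242 [248.7 319.6] rect [249. 318.] [ 4. 64.] c [0.3781 0.095  0.033 ] box [[0.3475, 0.0647], [0.4071, 0.1294], [0.4105, 0.1263], [0.3511, 0.0614]]
yellow 237 [261.3 319.3] rect [261.  318.5] [63.  4.] c [0.3896 0.0853 0.033 ] box [[0.4165, 0.1191], [0.42, 0.116], [0.362, 0.0514], [0.3584, 0.0547]]
yellow 3016 [272.6 376.8] rect [246.  375.5] [276.  15.] c [0.3442 0.0134 0.033 ] box [[0.1834, 0.1469], [0.2009, 0.1621], [0.4562, -0.0705], [0.4425, -0.0891]]
red 1075 [ 74.7 205. ] rect [ 74.5 205.1] [121.8   9.7] c [0.3226 0.3302 0.012 ] box [[0.3132, 0.3941], [0.3251, 0.3946], [0.3319, 0.2627], [0.3193, 0.2613]]
blue 245 [225.2 141.5] rect [225.5 141.5] [17. 17.] c [0.5002 0.2664 0.012 ] box [[0.4908, 0.2749], [0.5093, 0.2754], [0.5101, 0.2573], [0.4914, 0.2567]]
yellow 667 [239.9 191.6] rect [234.5 194.2] [16.9 87.8] c [0.5118 0.339  0.033 ] box [[0.4576, 0.4119], [0.578, 0.3086], [0.5575, 0.2854], [0.4378, 0.3887]]
red 320 [117.5  20. ] rect [116.5  19. ] [26.2 16.3] c [0.854 0.576 0.012] box [[0.8643, 0.6078], [0.8871, 0.5855], [0.8481, 0.5484], [0.8255, 0.5706]]
red 401 [248.4 298.7] rect [248.  298.4] [ 6.5 72.4] c [0.3194 0.3273 0.012 ] box [[0.3227, 0.3939], [0.3287, 0.263], [0.3173, 0.2625], [0.3112, 0.3933]]
```

View pics/e.png

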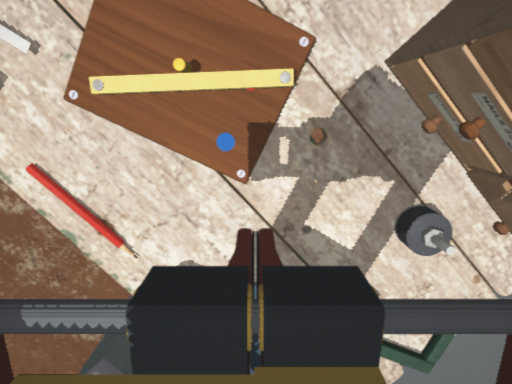

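The wrist view shows the rule from (90,85) to (294,77), touching the pin at (179,65), with a little red showing at (250,88). I check the criteria in numbers.

```bash
python3 - <<'E'
from h import *
s=arm.camera("wrist")
A,B=cast(s,[[90,85.5],[294.5,77]],.033)[:,:2]
pin=cast(s,[[179.5,64.5]],.047)[0,:2];red=np.array([.5637,.295])
u=(B-A);L=np.linalg.norm(u);u/=L;n=np.array([-u[1],u[0]]);C=(A+B)/2
print(A,B,L,'ang n',np.degrees(np.arctan2(n[1],n[0])))
for k,p in(('pin',pin),('red',red)):print(k,p,'perp',(p-C)@n*1e3,'along',(p-C)@u*1e3)
E
```

```text
[0.44141953 0.39468749] [0.59423633 0.26651661] 0.19945112234947185 ang n 50.01268559212969
pin [0.52097417 0.34610519] perp 13.900124417287024 along -7.551987672658496
red [0.5637 0.295 ] perp 2.200397780214746 along 58.02509011126421
```

Length 199.5 mm (200 expected). The red mark is 2 mm off the centre line and the pin is 14 mm to the side, 8 mm along from the middle. All of these are within limits and the arm is clear.

```bash
python3 -c "
from station import arm
print(arm.sign_off())"
```

```text
the job is handed in; nothing more can be done
None
```

I swung the rule about 30° round the pin and handed the job in; my last measurement put the red mark 2 mm off its centre line and the rule's side against the pin, about 8 mm from its middle, but the sign-off returned no verdict.

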